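Set the eyelet in a plywood gift tag and pack the tag in the row of tins

ROBOT

A 7-joint arm with a two-finger parallel gripper is mounted at the origin on the work surface. World frame = base frame: x ahead of the robot, y to its left, z up, the work surface at z = 0. Lengths are in m, angles in rad, forces in N, time in s.
With the tool pointing down it reaches from about 0.4 to 0.85 m from the base axis. Payload 6.9 kg.
Tool frame: the origin (TCP) lies at the very end of the fingers, on their centre line; the grasp point (between the pads) lies 19 mm behind it (bot.pinch_z is the distance from the TCP to the grasp point, in m); z points along the fingers, y is the direction in which the jaws open and shut (so a half turn about z gives the same grasp; the last joint's range is limited). The gripper opens to 85 mm and grips with 20 to 120 N. Pads are 22 mm wide; open, the fingers measure 114 mm over their backs; the gripper's body (76 mm by 85 mm) begins 54 mm behind the grasp point. The pads swing forward as they close: fully open they stand 13 mm farther back than shut.
Start: joints at [-1.23, 0.507, -0.238, 1.5, 0.126, 1.149, -0.155], TCP at [0.146, 0.608, 0.231] pointing down, gripper open.
Joint ranges: [-3.08, 3.08], [-0.24, 2.05], [-1.43, 1.35], [0, 2.5], [-1.52, 4.66], [0.17, 1.96], [-2.89, 2.89]. Speed limits (rad/s): [2.39, 2.39, 3.14, 3.14, 3.14, 3.14, 3.14].

INTERFACE

Orientations are given as a unit quaternion [w, x, y, z].
In Python, from station import bot gives the robot as it stands.
- The arm moves only by the shell command python3 -m inch 'ROWS'. ROWS is JSON, a list of rows, each a list of 3 entries, a list of its own where there are three numbers: the shift along the tool's x, y, z in mm, then the turn, a rotation vector about the tool's x, y, z in degrees, then the opening, from -1 (shut) to 1 (fully open), so that 0 is half open. In form: [[[tx, ty, tz], [rx, ry, rz], grip], ...]. A call has 1 to 5 rows; each row shifts and turns the commanded pose from where the row before left it, along the tool's axes as they then stand; what a row does not reach is not made up. A row lasts 1/12 s, in which the tool goes at most 41.7 mm and 7.16 degrees, less where a joint would pass 70% of its speed; a pose out of reach is approached as far as the arm can. A call is refused whole if a number of a shift passes 41.7 or a number of a turn 7.16, either way. A call with a gripper value outside its range is refused whole. The fingers move at their own pace and stop on an object; the grip force is fixed at half the most. Time passes only in rows, so rows that do not move let the fingers close. It gives the time, the measured TCP pose, the force and the opening at its end, in the units of the state.
- bot.state(): the state, without advancing time (a new reading comes with each control period).
- bot.get_image(name): name is "scene" or "side" or "wrist"; returns the picture (400x640x3 uint8, red, green, blue); there is no depth.
- bot.camera_model(name): a dict with "vfov" (degrees; the focal length in pixels is half the picture's height over the tangent of half this angle, whatever the lens; pixels are square), "cx", "cy" (the principal point, pixels), "dist_coeffs" ([k1, k2, p1, p2, k3] as OpenCV has them; the pictures are not rectified), "R" (3x3) and "t" (3): a world point X has camera coordinates R X + t; the wrist camera has in their place "T_tool_cam" (4x4, takes a point from camera to tool coordinates, whose origin is the TCP and whose axes are the flange's). Camera axes: x right, y down, z forward; pixel columns grow to the right and rows downward; lengths in m; the calibration is good to about 2 mm. A picture is of the moment at which its call begins: read the wrist's pose just before it. camera_model takes no time and is no camera call.
- bot.hand_in(): hands the job in, once; it reports no verdict.
The state is a dict: "clock": time; "joints": joint angles; "joint_vel": joint speeds; "joint_torque": joint torques, N m; "ee_pos": TCP position; "orientation": TCP orientation; "wrist_force": force on the tool from outside, world axes, zero at the start; "moment": the same for the moment, N m; "grip_width": opening from 0.0 (shut) to 1.0 (fully open).
Only numpy, scipy, OpenCV 4.12 (cv2) and the standard library are available. Lean on these libraries where they do the work, as an engineer would, in place of code of your own. Each camera call takes 0.05 s, during which the arm holds its last target.

TASK

Squeeze the two blue handles of the eyelet pliers together until the brass eyelet in the plywood tag gives way and snaps home, and let the handles go. Then take the tag out of its slot and push it down upright, long edge first, into the narrow gap in the tray's row between the purple tins and the cream tins, until it stands on the tray's floor. Do not tip the tins over, and leave the other things on the bench where they are.

Things in the scene. Friction and masses are not known exactly. Their poses are not given: they have to be found in the camera images.
- stand: Wooden board 200 x 180 x 15 mm, fixed to the bench, carrying the eyelet pliers. Origin: centre of its underside; x from the pliers' handles to the tag, z up. Pivot bolt at (-45, 0, 102) mm on a grey bracket below. From the bolt the blue handles rise towards -x, leaning 40 degrees from vertical; the jaws point down towards +x and end at the eyelet.
- squeeze (a point): Point midway between the handles where to squeeze, at (-103, 0, 171) mm in the stand's frame, 90 mm up the handles from the bolt. Its z axis points along the handles away from the bolt (40 degrees from vertical), its y axis is the stand's y, along which they close. Blue grips run 40 mm below it and 28 mm past it. Coming along -z, fingers closing along y, nothing is in the way.
- jaws (a point): Point midway between the dies of the jaws, at (-10, 0, 60) mm in the stand's frame; the eyelet sits here at the start. Dies 30 mm apart when open.
- lamp (a point): Centre of the white lamp head (36 x 74 x 18 mm) fixed over the jaws, at (-60, 0, 257) mm in the stand's frame. It bars a straight-down approach to the handles. Its 11 mm tube rises from the board at (-60, 80) mm and crosses to the head at its height.
- slot (a point): Middle of the slot's mouth, at (46, 0, 37) mm in the stand's frame. The slot is 100 mm long (x), 10 mm wide, 22 mm deep, between two black rails 13 mm wide; it holds the tag upright on its long edge.
- handle_left (a joint): Angle (rad) of the pliers' half whose handle (12 mm round) is on the stand's +y side: 0 sprung open, about 0.17 closed on a set eyelet. Across both handles at the squeeze point: 61 mm open (65 at the ends), 30 mm closed. Each half turns by itself, light spring (1 N). After about 11 mm each, resistance climbs to a peak of 16 N per handle, then gives; keep closing to the hard stop.
- handle_right (a joint): The same for the half with its handle on the stand's -y side. Both spring open when let go.
- tag: Plywood tag 140 long (x) x 90 high (z) x 8 mm thick (y), 60 g, lower edge bevelled to 3 mm wide, corners of the -x end clipped 25 mm. Origin: centre of the lower long edge. Starts upright in the slot at (42, 0, 15) mm in the stand's frame, clipped end in the open jaws. Grip it by its thickness at the upper edge near the middle; draw it up, drifting towards the stand's +x.
- eyelet_point (a point): Centre of the eyelet's hole in the middle of the tag's thickness, at (-52, 0, 45) mm in the tag's frame. Brass, 18 mm wide: a fixed rim 2 mm proud of the -y face, and a washer 7 mm proud of the +y face before setting, 2 mm after.
- eyelet (a joint): How far the eyelet's washer is pressed in (m): 0 loose, 0.005 home. Resistance peaks at about 25 N within the first 1 mm and then falls away; past 0.004 it snaps to 0.005 and stays, short of that it springs back.
- tray: Open plywood tray 180 (x) x 190 (y) x 36 mm, walls and floor 6 mm, fixed to the bench. Origin: centre of its underside; its inner floor is 6 mm above the bench. Four tins stand in it in a row along y, with about 18 mm of play in all.
- tin_1: Gift tin 80 (x) x 40 (y) x 50 mm high, 130 g, long top edges rounded 8 mm, loose. Origin: centre of its underside. Purple, end of the row at the tray's -y side.
- tin_2: Gift tin 80 (x) x 40 (y) x 50 mm high, 130 g, long top edges rounded 8 mm, loose. Origin: centre of its underside. Purple, next in the row. Between it and tin_3 is the narrow gap for the tag, 3 to 6 mm wide at the start: the tag must push the tins apart.
- tin_3: Gift tin 80 (x) x 40 (y) x 50 mm high, 130 g, long top edges rounded 8 mm, loose. Origin: centre of its underside. Cream, on the other side of the narrow gap.
- tin_4: Gift tin 80 (x) x 40 (y) x 50 mm high, 130 g, long top edges rounded 8 mm, loose. Origin: centre of its underside. Cream, end of the row at the tray's +y side.
- coasters: Stack of round plywood coasters 91 mm across, 52 mm high; origin under its centre. Bystander, leave it alone.
- craft_knife: Shut craft knife 135 x 14 x 12 mm lying along its x; origin under its middle. Bystander.
- eyelet_jar: Amber jar with white lid, 52 mm across, 60 mm high; origin under its centre. Bystander.
- glue: White glue bottle with red cap, 54 mm across, 115 mm high; origin under its centre. Bystander.
- tape_roll: Roll of brown tape lying flat, 104 mm across, 46 mm high; origin under its centre. Bystander.
- stamp: Rubber stamp with wooden knob, 62 x 38 x 64 mm; origin under its centre. Bystander.
- thanks_card: Purple folded card standing like a tent, about 100 x 150 x 100 mm; origin under its centre. Bystander.
Mind the look-alikes: they are no part of the job. What is shaped like the tin_1 but pink or turquoise is not meant. Of the things shaped like the tag, the plywood one is meant.

How it is judged:
By the outcome, as a careful person would: the job done as asked, in the order asked, and still so for the second after the job is handed in, with the robot touching nothing.
It also fails if it takes over 48 s, if anything falls off the work surface, if the arm or the gripper's body presses on something with over 40 N, if the wrist force passes 120 N, or if a joint passes its speed limit or range.

## Working session

There is one attempt and no reset: what is moved stays moved. The work goes in short steps, Python scripts to look and compute and a shell command to move; the robot and the scene stay as the last step left them, time stands still between calls to the robot, and variables do not carry over. Pictures are saved under pics/ and viewed, and the job is handed in when it is done.

```bash
ls; mkdir -p pics; python3 - <<'E'
from station import bot
import cv2
print(bot.state()); print(bot.pinch_z)
for n in ["scene","side","wrist"]:
    im=bot.get_image(n); cv2.imwrite(f"pics/{n}0.png",im[:,:,::-1]); print(n,bot.camera_model(n))
E
```

```text
pics
{'clock': 0.0, 'joints': array([-1.22949897,  0.50832452, -0.23749274,  1.5011381 ,  0.12571723,
        1.14887937, -0.15482615]), 'joint_vel': array([ 5.43286824e-06, -2.10325344e-04, -2.27468342e-04,  1.88305184e-03,
       -1.00655977e-03, -1.27817888e-04,  1.09050984e-03]), 'joint_torque': array([ 8.18044064e-04, -6.20601797e+01, -2.18605824e+00, -2.49651307e+01,
        1.27633370e-02,  1.19480005e-02,  8.38329811e-06]), 'ee_pos': array([0.14599289, 0.60719806, 0.23043501]), 'orientation': array([-7.19150893e-05,  1.17640182e-01,  9.93055896e-01, -8.77135417e-04]), 'wrist_force': array([ 0.2411842 , -0.26942076, -0.54494305]), 'moment': array([-0.00021291, -0.00425604, -0.0185611 ]), 'grip_width': 1.0018542586308143}
0.0187
scene {'vfov': 48.1985063804499, 'cx': 316.9465345395563, 'cy': 195.94203418839527, 'dist_coeffs': array([-0.00508187,  0.        ,  0.        ,  0.        ,  0.        ]), 'R': array([[ 0.38541803,  0.9227034 , -0.00844869],
       [ 0.625615  , -0.26803106, -0.73264263],
       [-0.67827635,  0.27708805, -0.68056109]]), 't': array([-0.19336734, -0.196
[... 225 characters left out ...]
77422,  0.01093547],
       [-0.04924064, -0.49165854, -0.86939475],
       [ 0.1086382 ,  0.86264973, -0.49399714]]), 't': array([-0.52215751,  0.15538344,  1.15399874])}
wrist {'vfov': 69.86611786312137, 'cx': 315.8315024510687, 'cy': 196.1803530455896, 'dist_coeffs': array([-0.04105419,  0.        ,  0.        ,  0.        ,  0.        ]), 'T_tool_cam': array([[-5.53501015e-04, -9.49944276e-01, -3.12418894e-01,
         8.06329295e-02],
       [ 9.99999055e-01, -9.18914538e-04,  1.02240012e-03,
        -8.26974741e-04],
       [-1.25830940e-03, -3.12418033e-01,  9.49943887e-01,
        -1.42638384e-01],
       [ 0.00000000e+00,  0.00000000e+00,  0.00000000e+00,
         1.00000000e+00]])}
```

View pics/scene0.png

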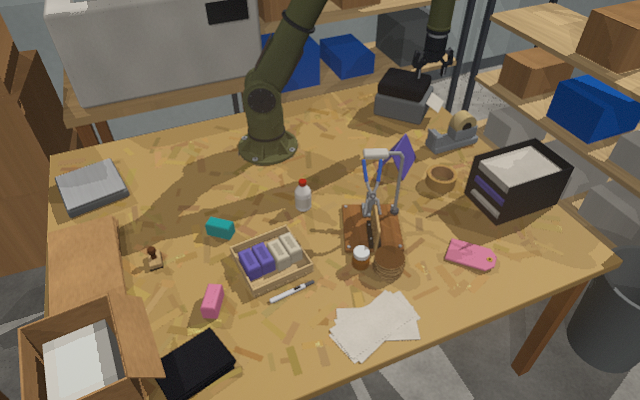

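View pics/side0.png

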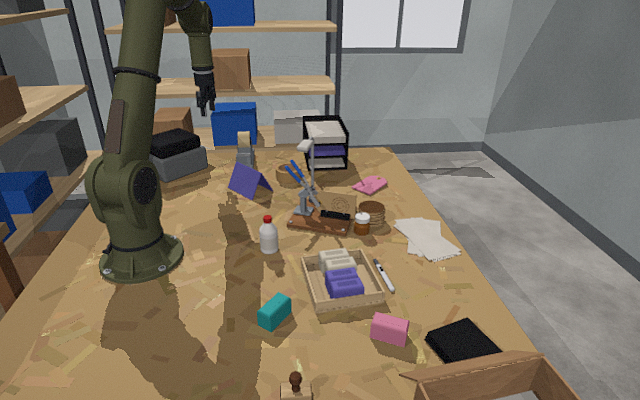

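View pics/wrist0.png

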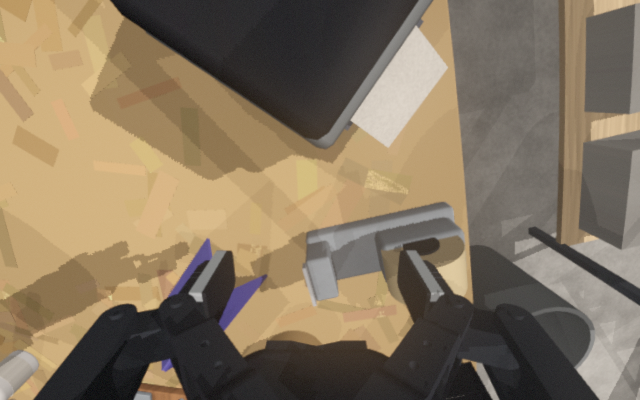

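The scene view shows the stand with blue handles near (372,165) and the tag at (376,228). The tray with tins is at (270,258), with purple on the left and cream on the right. I'll enlarge these.

```bash
cat > h.py <<'E'
import numpy as np,cv2
from scipy.spatial.transform import Rotation as Rn
from station import bot
def K(m):
    f=200/np.tan(np.radians(m['vfov']/2)); return np.array([[f,0,m['cx']],[0,f,m['cy']],[0,0,1.]])
def ext(n,st=None):
    m=bot.camera_model(n)
    if n!='wrist': return m,np.array(m['R']),np.array(m['t'])
    st=st or bot.state(); q=st['orientation']; R=Rn.from_quat([q[1],q[2],q[3],q[0]]).as_matrix()
    T=np.array(m['T_tool_cam']); Rc=R@T[:3,:3]; c=R@T[:3,3]+st['ee_pos']
    return m,Rc.T,-Rc.T@c
def ray(n,uv,st=None):
    m,R,t=ext(n,st); p=cv2.undistortPoints(np.array([[uv]],float),K(m),np.array(m['dist_coeffs']))[0,0]
    d=R.T@np.array([p[0],p[1],1]); return -R.T@t, d/np.linalg.norm(d)
def onz(n,uv,z,st=None):
    c,d=ray(n,uv,st); return c+d*(z-c[2])/d[2]
def tri(rays):
    A=0;b=0
    for c,d in rays:
        P=np.eye(3)-np.outer(d,d); A=A+P; b=b+P@c
    x=np.linalg.solve(A,b); return x,[np.linalg.norm((np.eye(3)-np.outer(d,d))@(x-c)) for c,d in rays]
def proj(n,X,st=None):
    m,R,t=ext(n,st); return cv2.projectPoints(np.atleast_2d(np.array(X,float)),cv2.Rodrigues(R)[0],t,K(m),np.array(m['dist_coeffs']))[0][:,0]
E
python3 - <<'E'
import cv2
a=cv2.imread('pics/scene0.png'); b=cv2.imread('pics/side0.png')
c=lambda im,x,y,w,h,s:cv2.resize(im[y:y+h,x:x+w],None,fx=s,fy=s,interpolation=cv2.INTER_CUBIC)
cv2.imwrite('pics/c1.png',c(a,320,135,130,150,4)[:600]); cv2.imwrite('pics/c2.png',c(b,270,130,140,120,5))
cv2.imwrite('pics/c3.png',c(a,220,215,110,90,6)); cv2.imwrite('pics/c4.png',c(b,290,235,110,90,6))
E
```

```text
(no output)
```

View pics/c1.png

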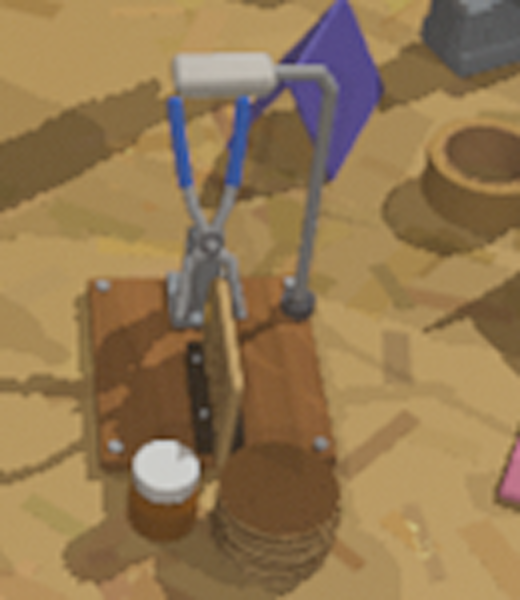

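View pics/c2.png

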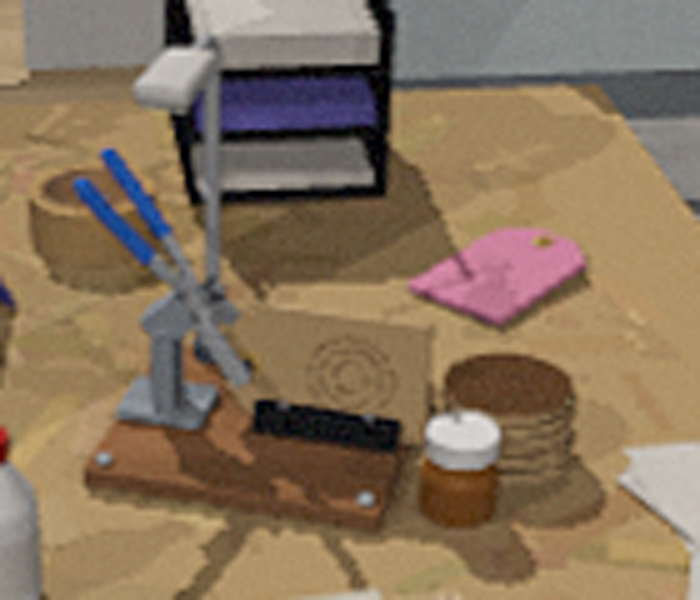

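View pics/c3.png

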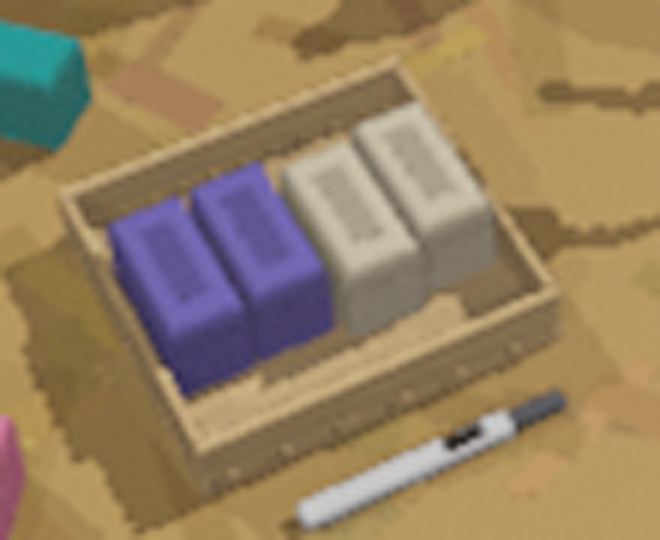

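View pics/c4.png

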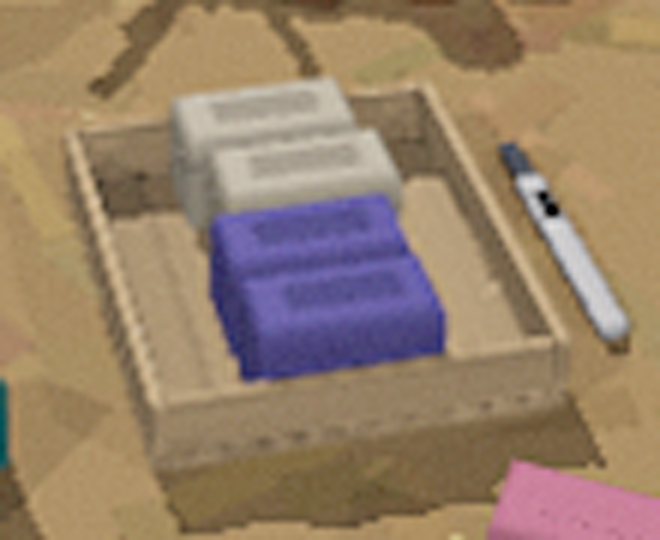

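```bash
cat > m1.py <<'E'
from h import *
c1=lambda x,y:(320+(x+.5)/4-.5,135+(y+.5)/4-.5)
c2=lambda x,y:(270+(x+.5)/5-.5,130+(y+.5)/5-.5)
c3=lambda x,y:(220+(x+.5)/6-.5,215+(y+.5)/6-.5)
c4=lambda x,y:(290+(x+.5)/6-.5,235+(y+.5)/6-.5)
S=[onz('scene',c1(*p),.017) for p in [(103,286),(290,285),(321,443),(116,446)]]
print('screws',np.round(S,4),np.mean(S,0))
print('side screws',[np.round(onz('side',c2(*p),.017),4) for p in [(103,460),(366,498)]])
d=(S[2]-S[1]+S[3]-S[0])/2; print('stand yaw',np.degrees(np.arctan2(d[1],d[0])), np.linalg.norm(S[2]-S[1]),np.linalg.norm(S[3]-S[0]),np.linalg.norm(S[1]-S[0]))
d=S[1]-S[0]+S[2]-S[3];print('yaw y',np.degrees(np.arctan2(d[1],d[0]))-90)
for n,c,P in [('scene',c3,[(65,192),(397,62),(555,287),(197,448)]),('side',c4,[(70,133),(425,90),(565,345),(155,408)])]:
    T=[onz(n,c(*p),.036) for p in P]; print(n,'tray',np.round(T,4),np.mean(T,0),[round(np.linalg.norm(T[i]-T[i-1]),4) for i in range(4)])
    for i in range(4):
        e=T[i]-T[i-1]; print(np.degrees(np.arctan2(e[1],e[0])))
# handle tops
print('handles', [tri([ray('scene',c1(*a)),ray('side',c2(*b))]) for a,b in [((184,186),(147,262)),((232,186),(165,233)),((211,243),(190,290))]])
print('lamp',tri([ray('scene',c1(223,72)),ray('side',c2(176,75))]))
E
python3 m1.py
```

```text
screws [[0.4428 0.1273 0.017 ]
 [0.5029 0.2706 0.017 ]
 [0.663  0.2063 0.017 ]
 [0.6045 0.0616 0.017 ]] [0.55331125 0.16643147 0.017     ]
side screws [array([0.4422, 0.1257, 0.017 ]), array([0.6064, 0.0632, 0.017 ])]
stand yaw -21.99223539232603 0.17251264578322995 0.1744980034720655 0.1554074880992046
yaw y -22.364378672711
scene tray [[ 0.4821 -0.272   0.036 ]
 [ 0.4632 -0.0895  0.036 ]
 [ 0.6333 -0.0699  0.036 ]
 [ 0.6555 -0.2555  0.036 ]] [ 0.55851154 -0.17172078  0.036     ] [np.float64(0.1742), np.float64(0.1835), np.float64(0.1712), np.float64(0.187)]
-174.5462066540286
95.90463370428705
6.590310189806598
-83.17555577530362
side tray [[ 0.4617 -0.092   0.036 ]
 [ 0.6332 -0.0761  0.036 ]
 [ 0.6543 -0.2579  0.036 ]
 [ 0.4813 -0.276   0.036 ]] [ 0.55763733 -0.17550256  0.036     ] [np.float64(0.1851), np.float64(0.1723), np.float64(0.183), np.float64(0.174)]
96.08640035499872
5.3036715211704815
-83.37247832206683
-174.0205322421025
handles [(array([0.47615975, 0.17670492, 0.13572832]), [np.float64(0.0008196156284206877), np.float64(0.000819615628420732)]), (array([0.4915189 , 0.21087677, 0.13823048]), [np.float64(0.0006713762699268595), np.float64(0.0006713762699268428)]), (array([0.50765902, 0.18747842, 0.10395413]), [np.float64(0.0037091298017427575), np.float64(0.0037091298017429227)])]
lamp (array([0.49732252, 0.18869435, 0.25908143]), [np.float64(0.0003761842651708976), np.float64(0.0003761842651708937)])
```

```bash
python3 - <<'E'
import cv2,numpy as np
a=cv2.imread('pics/scene0.png'); b=cv2.imread('pics/side0.png')
c=lambda im,x,y,w,h,s:cv2.resize(im[y:y+h,x:x+w],None,fx=s,fy=s,interpolation=cv2.INTER_CUBIC)
cv2.imwrite('pics/c5.png',np.hstack([cv2.convertScaleAbs(c(a,395,0,80,100,5),alpha=1.8,beta=30),cv2.convertScaleAbs(c(b,165,20,80,100,5),alpha=1.8,beta=30)]))
E
```

```text
(no output)
```

View pics/c5.png

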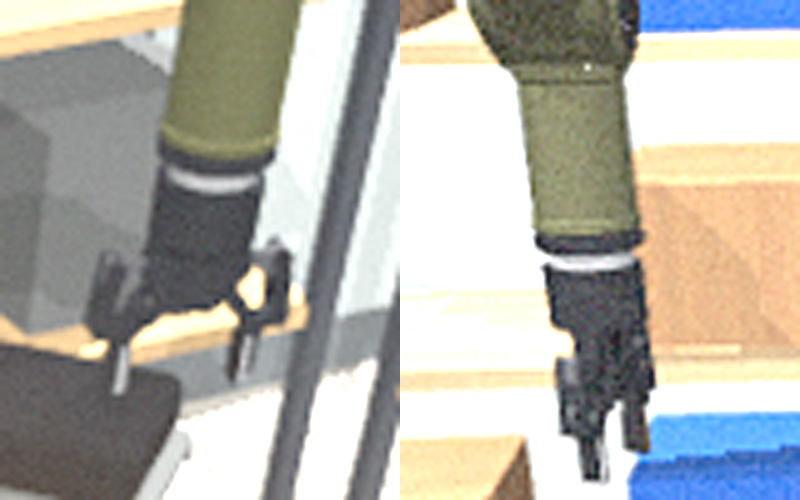

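```bash
cat > g.py <<'E'
from h import *
C=np.array([.5535,.1660,0]); YS=np.radians(-22)
Rz=lambda a:Rn.from_euler('z',a).as_matrix()
def S(p): return C+Rz(YS)@(np.array(p)/1000.)
def Rt(yaw,tilt):  # tool y = stand y, z down tilted fwd by tilt deg
    s,c=np.sin(np.radians(tilt)),np.cos(np.radians(tilt))
    return Rz(yaw)@np.array([[-c,0,s],[0,1,0],[-s,0,-c]])
def cur():
    st=bot.state(); q=st['orientation']; return np.array(st['ee_pos']),Rn.from_quat([q[1],q[2],q[3],q[0]]).as_matrix(),st
def plan(p,R,nt=None,nr=None,vmax=41,wmax=7.1):
    p0,R0,st=cur(); rv=Rn.from_matrix(R0.T@R).as_rotvec(degrees=True)
    d=p-p0; ns=int(np.ceil(max(np.linalg.norm(d)*1000/vmax,1e-9))); nR=int(np.ceil(np.linalg.norm(rv)/wmax)); 
    ns=nt or ns; nR=nr or nR
    print('dist mm',np.round(1000*np.linalg.norm(d),1),'tool',np.round(1000*R0.T@d,1),'rot',np.round(rv,2),'rows',ns,nR)
    Rc=R0
    for k in range(max(ns,nR)):
        t=1000*Rc.T@d/ns if k<ns else np.zeros(3); r=rv/nR if k<nR else np.zeros(3)
        print(np.round(t,1).tolist(),np.round(r,2).tolist()); Rc=Rc@Rn.from_rotvec(r,degrees=True).as_matrix()
def show():
    p,R,st=cur(); print('t',round(st['clock'],2),np.round(p,4),'F',np.round(st['wrist_force'],1),'g',round(st['grip_width'],3),'j',np.round(st['joints'],2))
E
python3 - <<'E'
from g import *
t=S([-174.5,0,256]);print(t); plan(t,Rt(YS,40))
E
```

```text
[0.39170642 0.23136885 0.256     ]
dist mm 449.9 tool [-326.7 -308.2  -24.9] rot [  2.89 -39.92   8.17] rows 11 6
[-29.7, -28.0, -2.3] [0.48, -6.65, 1.36]
[-30.4, -27.3, 1.5] [0.48, -6.65, 1.36]
[-30.7, -26.6, 5.2] [0.48, -6.65, 1.36]
[-30.5, -25.8, 9.0] [0.48, -6.65, 1.36]
[-29.8, -25.0, 12.7] [0.48, -6.65, 1.36]
[-28.7, -24.1, 16.3] [0.48, -6.65, 1.36]
[-27.2, -23.3, 19.8] [0.0, 0.0, 0.0]
[-27.2, -23.3, 19.8] [0.0, 0.0, 0.0]
[-27.2, -23.3, 19.8] [0.0, 0.0, 0.0]
[-27.2, -23.3, 19.8] [0.0, 0.0, 0.0]
[-27.2, -23.3, 19.8] [0.0, 0.0, 0.0]
```

Candidates before reaching:
- **Tag:** plywood at scene (376,228), standing in the slot. The pink one at (470,256) is a look-alike.
- **Tins:** purple and cream in the tray at (270,258). The turquoise (220,228) and pink (212,300) ones are look-alikes.
- **Handles:** the only blue ones are at scene (372,165).

Crops c1 and c2 confirm the plywood tag sits in the slot on the stand.

```bash
python3 -m inch '[[[-29.7,-28,-2.3],[0,0,0],1],[[-29.7,-28,-2.3],[0,0,0],1],[[-29.7,-28,-2.3],[0,0,0],1],[[-29.7,-28,-2.3],[0,0,2],1],[[-29.7,-28,-2.3],[0,0,2],1]]'
python3 - <<'E'
from g import *
show();plan(S([-174.5,0,256]),Rt(YS,40))
E
```

```text
clock: 0.57
ee_pos: [0.2574, 0.4343, 0.2426]
orientation: [-0.0, 0.153, 0.988, -0.0]
wrist_force: [1.9, -0.6, 0.8]
grip_width: 1.002
t 0.57 [0.2574 0.4343 0.2426] F [ 1.9 -0.6  0.8] g 1.002 j [-0.93  0.31 -0.2   1.79  0.07  1.05  0.1 ]
dist mm 243.7 tool [-189.4 -152.8  -13.4] rot [  1.51 -39.98   4.22] rows 6 6
[-31.6, -25.5, -2.2] [0.25, -6.66, 0.7]
[-31.9, -25.1, 1.6] [0.25, -6.66, 0.7]
[-31.8, -24.7, 5.4] [0.25, -6.66, 0.7]
[-31.3, -24.2, 9.2] [0.25, -6.66, 0.7]
[-30.3, -23.8, 12.9] [0.25, -6.66, 0.7]
[-28.9, -23.4, 16.4] [0.25, -6.66, 0.7]
```

```bash
python3 -m inch '[[[-31.6,-25.5,-2.2],[0.25,-6.66,0.7],1],[[-31.9,-25.1,1.6],[0.25,-6.66,0.7],1],[[-31.8,-24.7,5.4],[0.25,-6.66,0.7],1],[[-31.3,-24.2,9.2],[0.25,-6.66,0.7],1],[[-30.3,-23.8,12.9],[0.25,-6.66,0.7],1]]'
python3 - <<'E'
from g import *
show();plan(S([-174.5,0,256]),Rt(YS,40))
E
```

```text
clock: 0.98
ee_pos: [0.3697, 0.2662, 0.2549]
orientation: [0.284, 0.176, 0.941, -0.053]
wrist_force: [0.7, -1.5, -0.8]
grip_width: 0.998
t 0.98 [0.3697 0.2662 0.2549] F [ 0.7 -1.5 -0.8] g 0.998 j [-1.12  0.18 -0.02  2.14  0.76  0.94 -0.43]
dist mm 41.2 tool [-28.2 -24.6  17.3] rot [ 0.5  -6.41  0.7 ] rows 2 1
[-14.1, -12.3, 8.7] [0.5, -6.41, 0.7]
[-13.2, -12.0, 10.3] [0.0, 0.0, 0.0]
```

```bash
python3 -m inch '[[[-14.1,-12.3,8.7],[0.5,-6.41,0.7],1],[[-13.2,-12,10.3],[0,0,0],1],[[0,0,0],[0,0,0],1]]'
python3 - <<'E'
from g import *
show();plan(S([-174.5,0,256]),Rt(YS,40))
p,R,st=cur()
import pickle
for n in ['wrist','scene','side']:
    im=bot.get_image(n); cv2.imwrite(f'pics/{n}1.png',im[:,:,::-1])
q=[S([-103,0,171]),S([-103,15,171]),S([-45,0,102]),S([-60,0,257])]
for n in ['wrist','scene','side']: print(n,np.round(proj(n,q),1).tolist())
E
```

```text
clock: 1.23
ee_pos: [0.3908, 0.2289, 0.2544]
orientation: [0.334, 0.179, 0.923, -0.068]
wrist_force: [0.7, -1.1, -1.1]
grip_width: 1.002
t 1.23 [0.3908 0.2289 0.2544] F [ 0.7 -1.1 -1.1] g 1.002 j [-1.14  0.18  0.01  2.22  0.91  0.94 -0.57]
dist mm 3.1 tool [-1.   2.6 -1.3] rot [-0.37 -0.19  0.17] rows 1 1
[-1.0, 2.6, -1.3] [-0.37, -0.19, 0.17]
wrist [[315.7, 195.7], [331.8, 195.7], [315.9, 173.4], [315.7, 301.3]]
scene [[371.6, 167.0], [376.4, 166.9], [371.9, 195.9], [375.3, 153.4]]
side [[292.5, 168.6], [294.0, 166.7], [309.6, 189.6], [304.9, 145.1]]
```

View pics/wrist1.png

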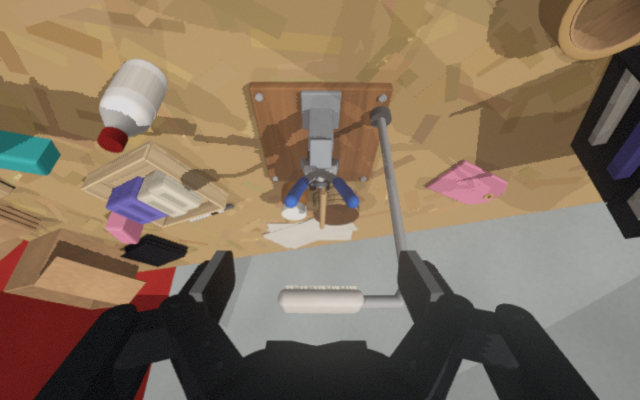

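View pics/side1.png

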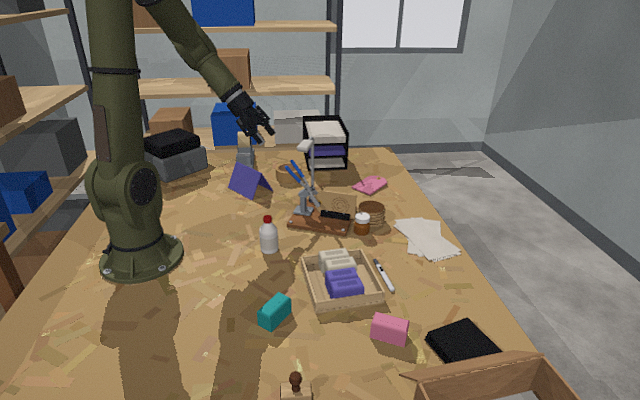

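```bash
python3 - <<'E'
from g import *
show()
q=[S([-103,0,171]),S([-45,0,102]),S([-60,0,257]),S([-121,26.5,192]),S([-121,-26.5,192])]
print(np.round(proj('wrist',q),1).tolist()); plan(S([-174.5,0,256]),Rt(YS,40))
a=cv2.imread('pics/wrist1.png'); cv2.imwrite('pics/c6.png',cv2.resize(a[160:320,230:420],None,fx=3.5,fy=3.5,interpolation=cv2.INTER_CUBIC))
hsv=cv2.cvtColor(a,cv2.COLOR_BGR2HSV); m=cv2.inRange(hsv,(105,140,60),(120,255,255)); m[:,:250]=0;m[:,400:]=0
n,_,s,c=cv2.connectedComponentsWithStats(m); print([(s[i].tolist(),c[i].round(1).tolist()) for i in range(1,n) if s[i][4]>20])
E
```

```text
t 1.38 [0.3908 0.233  0.255 ] F [0.6 0.4 1. ] g 1.0 j [-1.13  0.18  0.01  2.21  0.91  0.94 -0.57]
[[315.7, 195.7], [315.9, 173.4], [315.7, 301.3], [347.2, 205.4], [284.2, 205.4]]
dist mm 2.1 tool [-1.8 -1.1  0.2] rot [-0.11 -0.31  0.07] rows 1 1
[-1.8, -1.1, 0.2] [-0.11, -0.31, 0.07]
[([286, 197, 11, 10, 76], [291.1, 201.2]), ([351, 198, 7, 9, 43], [354.2, 202.5])]
```

View pics/c6.png

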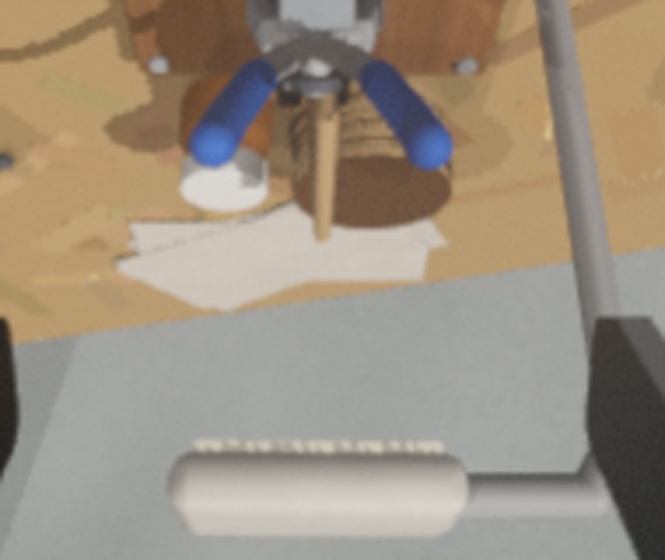

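The wrist view shows the handle ends at (291,201) and (353,201), and the lamp at (321,300). That picture was taken while the arm was still settling, so I'll retake it at rest.

```bash
cat > wm.py <<'E'
from g import *
import sys
show()
st=bot.state()
a=bot.get_image('wrist')[:,:,::-1].copy(); cv2.imwrite(f'pics/{sys.argv[1]}.png',a)
q=[S([-121,26.5,192]),S([-121,-26.5,192]),S([-60,37,257]),S([-60,-37,257])]
print('pred',np.round(proj('wrist',q,st),1).tolist())
hsv=cv2.cvtColor(a,cv2.COLOR_BGR2HSV); m=cv2.inRange(hsv,(104,110,50),(122,255,255)); m[:,:250]=0;m[:,400:]=0
n,_,s,c=cv2.connectedComponentsWithStats(m); print([(s[i].tolist(),c[i].round(1).tolist()) for i in range(1,n) if s[i][4]>20])
cv2.imwrite('pics/c_'+sys.argv[1]+'.png',cv2.resize(a[160:320,230:420],None,fx=3.5,fy=3.5,interpolation=cv2.INTER_CUBIC))
E
python3 wm.py w2
```

```text
t 1.38 [0.3908 0.233  0.255 ] F [0.6 0.4 1. ] g 1.0 j [-1.13  0.18  0.01  2.21  0.91  0.94 -0.57]
pred [[347.2, 205.4], [284.2, 205.4], [356.5, 301.3], [274.9, 301.2]]
[([280, 182, 24, 26, 229], [290.8, 196.0]), ([343, 196, 11, 12, 101], [347.8, 201.8])]
```

View pics/c_w2.png

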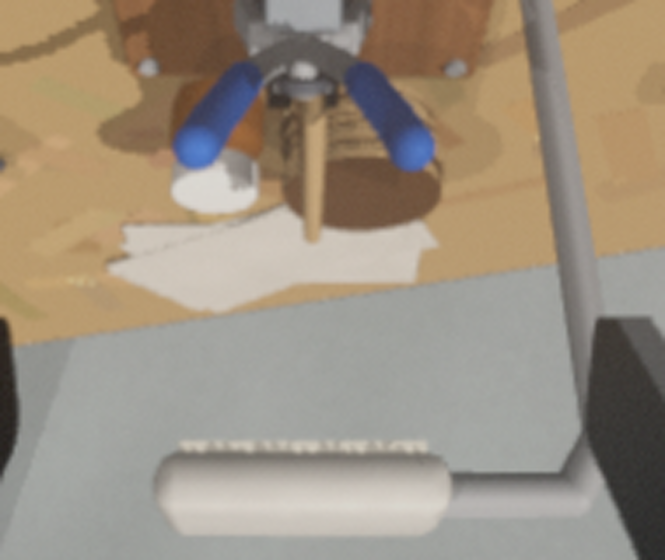

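```bash
python3 -m inch '[[[0,0,30],[0,0,0],1],[[0,0,30],[0,0,0],1],[[0,0,30],[0,0,0],1],[[0,0,25],[0,0,0],1],[[0,0,15],[0,0,0],1]]'
python3 -m inch '[[[0,0,0],[0,0,0],1],[[0,0,0],[0,0,0],1]]'
python3 wm.py w3
python3 - <<'E'
from g import *
plan(S([-90.8,0,156.4]),Rt(YS,40))
E
```

```text
clock: 1.85
ee_pos: [0.4687, 0.2006, 0.1532]
orientation: [0.333, 0.179, 0.923, -0.067]
wrist_force: [0.8, 0.3, -0.4]
grip_width: 1.001
clock: 2.02
ee_pos: [0.4678, 0.2011, 0.1546]
orientation: [0.333, 0.179, 0.923, -0.067]
wrist_force: [0.3, 0.4, 0.6]
grip_width: 0.999
t 2.02 [0.4678 0.2011 0.1546] F [0.3 0.4 0.6] g 0.999 j [-1.    0.4   0.13  2.31  1.29  0.64 -0.85]
pred [[381.0, 314.2], [252.1, 313.8], [391.8, 474.1], [240.7, 473.4]]
[([274, 258, 11, 20, 103], [279.0, 266.6]), ([250, 283, 20, 31, 452], [258.0, 299.7]), ([368, 291, 24, 24, 427], [379.7, 302.7])]
dist mm 2.6 tool [-2.4 -0.9  0.4] rot [-0.14 -0.28  0.09] rows 1 1
[-2.4, -0.9, 0.4] [-0.14, -0.28, 0.09]
```

View pics/w3.png

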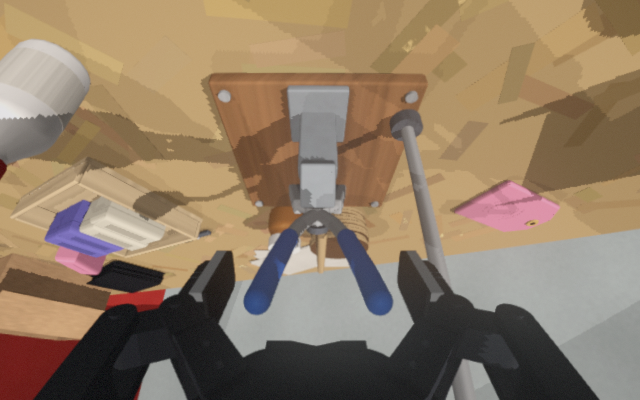

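Handle ends are at (258,302) and (380,302), centred between the fingers, so I'll squeeze.

```bash
python3 -m inch '[[[0,0,0],[0,0,0],-1],[[0,0,0],[0,0,0],-1],[[0,0,0],[0,0,0],-1],[[0,0,0],[0,0,0],-1],[[0,0,0],[0,0,0],-1]]'
python3 -m inch '[[[0,0,0],[0,0,0],-1],[[0,0,0],[0,0,0],-1],[[0,0,0],[0,0,0],-1],[[0,0,0],[0,0,0],-1],[[0,0,0],[0,0,0],-1]]'
python3 wm.py w4
```

```text
clock: 2.48
ee_pos: [0.4674, 0.2025, 0.1559]
orientation: [0.334, 0.178, 0.923, -0.065]
wrist_force: [-31.2, 7.5, 42.9]
grip_width: 0.306
clock: 2.9
ee_pos: [0.4672, 0.2026, 0.1562]
orientation: [0.334, 0.178, 0.923, -0.065]
wrist_force: [-15.4, 3.7, 19.1]
grip_width: 0.285
t 2.9 [0.4672 0.2026 0.1562] F [-15.4   3.7  19.1] g 0.285 j [-1.01  0.4   0.13  2.31  1.29  0.64 -0.86]
pred [[377.7, 310.4], [250.8, 310.4], [389.0, 468.7], [239.8, 468.9]]
[([333, 231, 6, 12, 40], [335.4, 235.8]), ([290, 243, 54, 73, 2702], [315.9, 285.1])]
```

View pics/w4.png

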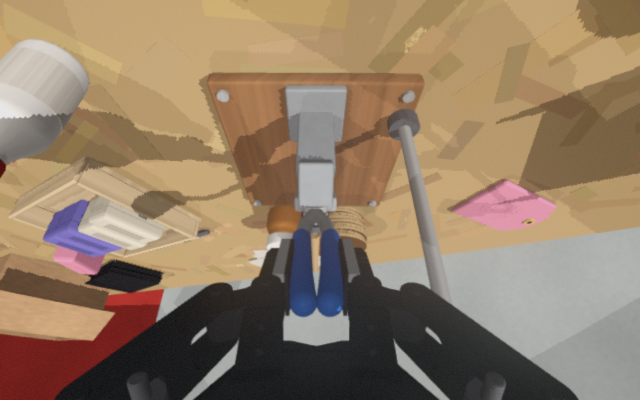

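The handles are together at (303,300) and (331,300), with the opening at 0.285. I'll hold a bit longer to confirm the hard stop.

```bash
python3 -m inch '[[[0,0,0],[0,0,0],-1],[[0,0,0],[0,0,0],-1],[[0,0,0],[0,0,0],-1]]'
python3 - <<'E'
from g import *
for n in ['scene','side']:
    im=bot.get_image(n)[:,:,::-1]; cv2.imwrite(f'pics/{n}4.png',im)
    x,y=(320,135) if n=='scene' else (270,130)
    cv2.imwrite(f'pics/c_{n}4.png',cv2.resize(im[y:y+130,x:x+130],None,fx=4.5,fy=4.5,interpolation=cv2.INTER_CUBIC))
E
```

```text
clock: 3.2
ee_pos: [0.4672, 0.2026, 0.1562]
orientation: [0.334, 0.178, 0.923, -0.065]
wrist_force: [-13.7, 3.7, 19.7]
grip_width: 0.287
```

View pics/c_scene4.png

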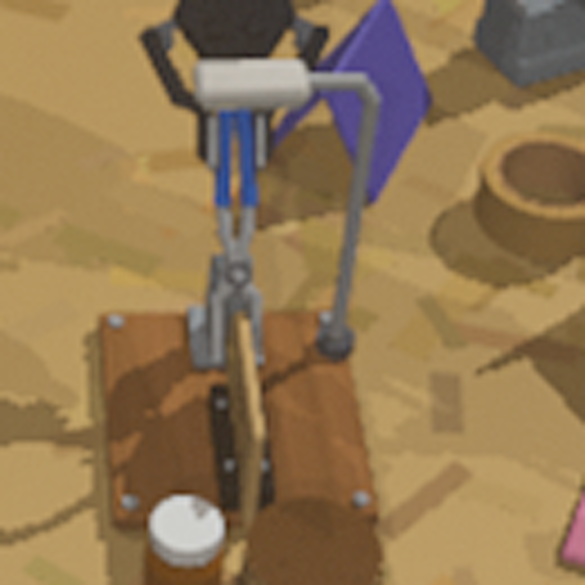

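View pics/c_side4.png

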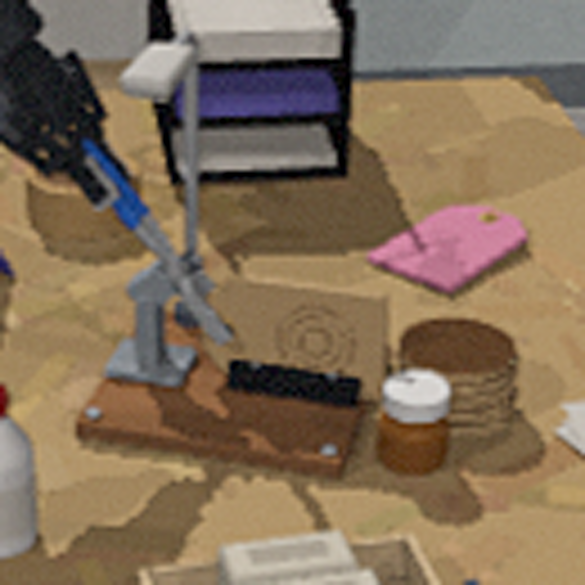

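```bash
python3 -m inch '[[[0,0,0],[0,0,0],1],[[0,0,0],[0,0,0],1],[[0,0,0],[0,0,0],1],[[0,0,0],[0,0,0],1],[[0,0,0],[0,0,0],1]]'
python3 -m inch '[[[0,0,0],[0,0,0],1],[[0,0,0],[0,0,0],1]]'
python3 wm.py w5
```

```text
clock: 3.72
ee_pos: [0.4678, 0.2008, 0.1548]
orientation: [0.333, 0.179, 0.923, -0.066]
wrist_force: [-0.2, 0.4, -0.3]
grip_width: 0.97
clock: 3.88
ee_pos: [0.4678, 0.2008, 0.1548]
orientation: [0.333, 0.179, 0.923, -0.066]
wrist_force: [0.2, 0.5, -1.2]
grip_width: 1.0
t 3.88 [0.4678 0.2008 0.1548] F [ 0.2  0.5 -1.2] g 1.0 j [-1.    0.4   0.13  2.31  1.29  0.64 -0.86]
pred [[381.8, 313.6], [253.0, 313.3], [392.5, 473.4], [241.5, 473.0]]
[([274, 258, 10, 20, 101], [278.2, 267.1]), ([250, 284, 20, 30, 451], [258.4, 299.8]), ([369, 291, 24, 23, 429], [380.4, 302.0])]
```

View pics/w5.png

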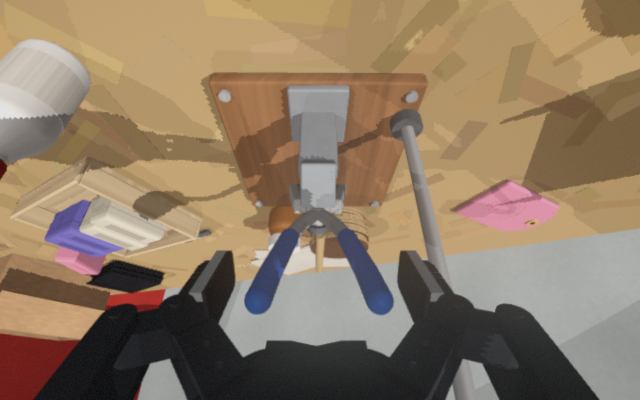

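The handles have sprung open again. Next I'll back out along −z.

```bash
python3 -m inch '[[[0,0,-30],[0,0,0],1],[[0,0,-40],[0,0,0],1],[[0,0,-40],[0,0,0],1],[[0,0,-40],[0,0,0],1]]'
python3 - <<'E'
from g import *
show();plan(S([-150,0,340]),Rt(YS,0))
E
```

```text
clock: 4.27
ee_pos: [0.3773, 0.2368, 0.2712]
orientation: [0.332, 0.179, 0.924, -0.067]
wrist_force: [1.2, 1.1, -0.2]
grip_width: 0.998
t 4.27 [0.3773 0.2368 0.2712] F [ 1.2  1.1 -0.2] g 0.998 j [-1.17  0.16  0.    2.19  0.86  0.99 -0.54]
dist mm 79.6 tool [-74.7   0.1 -27.5] rot [-0.28 39.63  0.04] rows 2 6
[-37.3, 0.0, -13.8] [-0.05, 6.61, 0.01]
[-35.5, 0.1, -18.0] [-0.05, 6.61, 0.01]
[0.0, 0.0, 0.0] [-0.05, 6.61, 0.01]
[0.0, 0.0, 0.0] [-0.05, 6.61, 0.01]
[0.0, 0.0, 0.0] [-0.05, 6.61, 0.01]
[0.0, 0.0, 0.0] [-0.05, 6.61, 0.01]
```

```bash
python3 -m inch '[[[-37.3,0,-13.8],[0,6.61,0],1],[[-35.5,0,-18],[0,6.61,0],1],[[0,0,0],[0,6.61,0],1],[[0,0,0],[0,6.61,0],1],[[0,0,0],[0,6.61,0],1]]'
python3 - <<'E'
from g import *
show();plan(S([46,0,340]),Rt(YS,0))
E
```

```text
clock: 4.68
ee_pos: [0.3991, 0.2285, 0.3098]
orientation: [0.105, 0.194, 0.975, -0.026]
wrist_force: [-1.0, -0.7, -1.2]
grip_width: 1.002
t 4.68 [0.3991 0.2285 0.3098] F [-1.  -0.7 -1.2] g 1.002 j [-0.83  0.12  0.12  1.87  0.21  1.07  0.37]
dist mm 214.7 tool [-214.1    1.7   16.2] rot [-0.67 12.41 -0.5 ] rows 6 2
[-35.7, 0.3, 2.7] [-0.34, 6.2, -0.25]
[-35.8, 0.1, -1.2] [-0.34, 6.2, -0.25]
[-35.4, -0.0, -5.0] [0.0, 0.0, 0.0]
[-35.4, -0.0, -5.0] [0.0, 0.0, 0.0]
[-35.4, -0.0, -5.0] [0.0, 0.0, 0.0]
[-35.4, -0.0, -5.0] [0.0, 0.0, 0.0]
```

```bash
python3 -m inch '[[[-5,0,-28],[-0.34,6.2,-0.25],1],[[-37,0,-5],[-0.34,6.2,-0.25],1],[[-40,0,0],[0,0,0],1],[[-40,0,0],[0,0,0],1],[[-40,0,0],[0,0,0],1]]'
python3 -m inch '[[[-40,0,0],[0,0,0],1],[[-12,0,0],[0,0,0],1],[[0,0,0],[0,0,0],1],[[0,0,0],[0,0,0],1]]'
python3 - <<'E'
from g import *
show();plan(S([46,0,140]),Rt(YS,0))
st=bot.state();im=bot.get_image('wrist')[:,:,::-1]; cv2.imwrite('pics/w6.png',im)
print(np.round(proj('wrist',[S([-28-0,0,105]),S([112,0,105]),S([42,0,105])],st),1).tolist())
E
```

```text
clock: 5.1
ee_pos: [0.5419, 0.1687, 0.3466]
orientation: [0.005, 0.193, 0.981, -0.004]
wrist_force: [-0.4, 0.7, 0.3]
grip_width: 0.999
clock: 5.43
ee_pos: [0.5882, 0.1502, 0.3461]
orientation: [0.004, 0.193, 0.981, -0.005]
wrist_force: [0.2, 0.9, 0.5]
grip_width: 1.001
t 5.43 [0.5882 0.1502 0.3461] F [0.2 0.9 0.5] g 1.001 j [-0.44  0.42  0.23  1.35 -0.08  1.39  0.97]
dist mm 206.3 tool [ -5.8   3.4 206.2] rot [-0.46  0.59 -0.28] rows 6 1
[-1.0, 0.6, 34.4] [-0.46, 0.59, -0.28]
[-1.3, 0.3, 34.4] [0.0, 0.0, 0.0]
[-1.3, 0.3, 34.4] [0.0, 0.0, 0.0]
[-1.3, 0.3, 34.4] [0.0, 0.0, 0.0]
[-1.3, 0.3, 34.4] [0.0, 0.0, 0.0]
[-1.3, 0.3, 34.4] [0.0, 0.0, 0.0]
[[318.7, 112.2], [318.9, 213.0], [318.8, 165.4]]
```

View pics/w6.png

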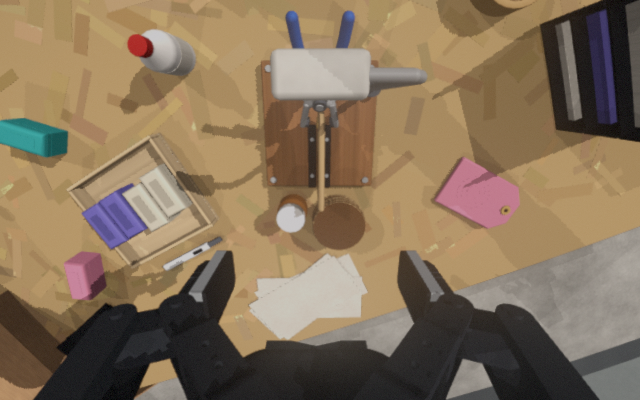

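```bash
python3 -m inch '[[[-1,3,38],[-0.4,0.5,0],1],[[-1.3,1.5,38],[0,0,0],1],[[-1.3,1,38],[0,0,0],1],[[-1.3,0,36],[0,0,0],1],[[0,0,0],[0,0,0],1]]'
python3 -m inch '[[[0,0,0],[0,0,0],1],[[0,0,0],[0,0,0],1]]'
python3 - <<'E'
from g import *
p=onz('scene',(320+277/4,135+497/4),.052); print('coaster stand', Rz(-YS)@(p-C))
show();plan(S([46,0,140]),Rt(YS,0))
st=bot.state();im=bot.get_image('wrist')[:,:,::-1]; cv2.imwrite('pics/w7.png',im)
print(np.round(proj('wrist',[S([-28+25,0,105]),S([112,0,105]),S([42,0,105])],st),1).tolist())
E
```

```text
clock: 5.9
ee_pos: [0.5904, 0.1542, 0.191]
orientation: [-0.004, 0.191, 0.982, -0.002]
wrist_force: [-2.5, 0.3, -0.6]
grip_width: 1.003
clock: 6.07
ee_pos: [0.5961, 0.1543, 0.1997]
orientation: [0.003, 0.192, 0.981, 0.001]
wrist_force: [-0.0, -1.0, 0.6]
grip_width: 1.003
coaster stand [0.16778128 0.03183518 0.052     ]
t 6.07 [0.5961 0.1543 0.1997] F [-0.  -1.   0.6] g 1.003 j [-0.42  0.52  0.21  1.58 -0.12  1.05  1.  ]
dist mm 60.0 tool [-1.8 -5.2 59.7] rot [ 0.14  0.31 -0.14] rows 2 1
[-0.9, -2.6, 29.9] [0.14, 0.31, -0.14]
[-1.1, -2.6, 29.9] [0.0, 0.0, 0.0]
[[310.0, 144.5], [311.1, 266.0], [310.4, 196.3]]
```

View pics/w7.png

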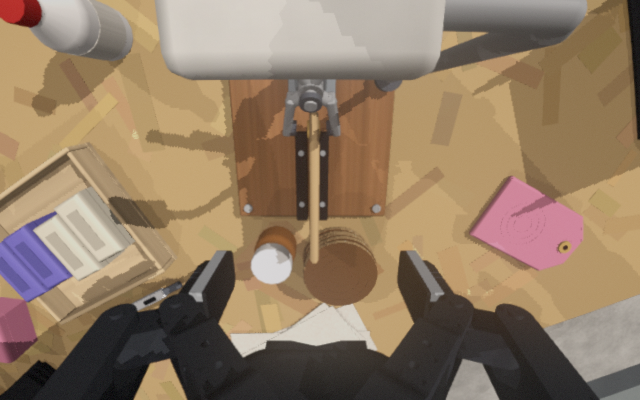

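```bash
python3 -m inch '[[[-1,-1.7,35],[0,0,0],1],[[-1,0,30],[0,0,0],1],[[0,0,0],[0,0,0],1],[[0,0,0],[0,0,0],1],[[0,0,0],[0,0,0],1]]'
python3 - <<'E'
from g import *
show();plan(S([46,0,75]),Rt(YS,0))
st=bot.state();im=bot.get_image('wrist')[:,:,::-1]; cv2.imwrite('pics/w8.png',im)
print(np.round(proj('wrist',[S([-28+25,0,105]),S([112,0,105]),S([42,0,105])],st),1).tolist())
E
```

```text
clock: 6.53
ee_pos: [0.5985, 0.1513, 0.135]
orientation: [0.003, 0.193, 0.981, 0.001]
wrist_force: [1.5, 0.8, 0.1]
grip_width: 0.999
t 6.53 [0.5985 0.1513 0.135 ] F [1.5 0.8 0.1] g 0.999 j [-0.41  0.58  0.19  1.66 -0.13  0.9   1.02]
dist mm 60.1 tool [ 1.6 -3.4 60. ] rot [ 0.15  0.36 -0.2 ] rows 2 1
[0.8, -1.7, 30.0] [0.15, 0.36, -0.2]
[0.6, -1.6, 30.0] [0.0, 0.0, 0.0]
[[311.1, 154.6], [312.6, 309.9], [311.8, 222.9]]
```

View pics/w8.png

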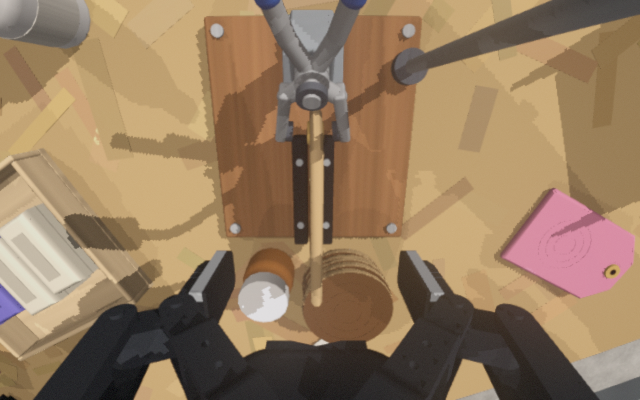

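The tag's top edge runs (315,150)–(317,305), centred between the fingers, so I'll go down and grip.

```bash
python3 -m inch '[[[0,0,30],[0,0,0],1],[[0,0,30],[0,0,0],1],[[0,0,0],[0,0,0],1],[[0,0,0],[0,0,0],-1],[[0,0,0],[0,0,0],-1]]'
python3 -m inch '[[[0,0,0],[0,0,0],-1],[[0,0,0],[0,0,0],-1],[[0,0,0],[0,0,0],-1],[[0,0,0],[0,0,0],-1],[[0,0,0],[0,0,0],-1]]'
python3 - <<'E'
from g import *
show()
for n in ['wrist','side']:
    im=bot.get_image(n)[:,:,::-1]; cv2.imwrite(f'pics/{n}9.png',im)
E
```

```text
clock: 7.0
ee_pos: [0.5986, 0.1511, 0.0745]
orientation: [0.003, 0.193, 0.981, 0.0]
wrist_force: [0.1, -0.8, 0.3]
grip_width: 0.746
clock: 7.42
ee_pos: [0.5974, 0.1505, 0.073]
orientation: [0.002, 0.193, 0.981, -0.0]
wrist_force: [-1.5, 0.0, 4.3]
grip_width: 0.087
t 7.42 [0.5974 0.1505 0.073 ] F [-1.5  0.   4.3] g 0.087 j [-0.4   0.65  0.18  1.72 -0.15  0.77  1.04]
```

View pics/wrist9.png

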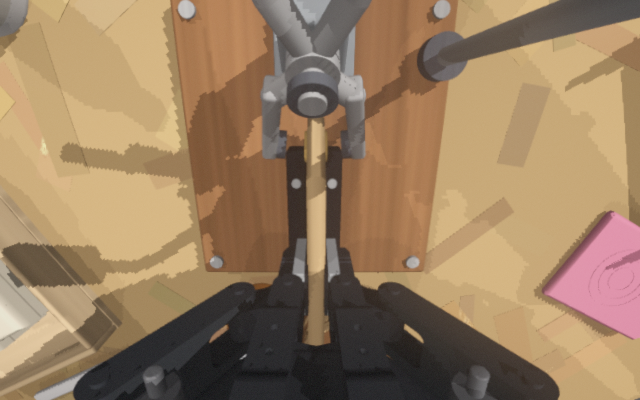

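View pics/side9.png

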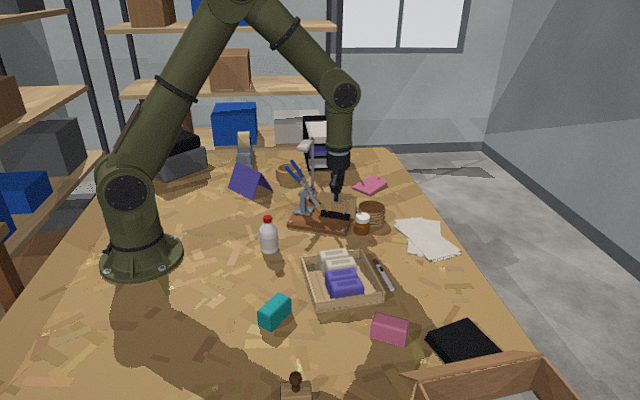

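```bash
python3 -m inch '[[[-3,0,-8],[0,0,0],-1],[[-6,0,-14],[0,0,0],-1],[[-6,0,-14],[0,0,0],-1],[[-6,0,-18],[0,0,0],-1],[[-6,0,-25],[0,0,0],-1]]'
python3 -m inch '[[[-8,0,-30],[0,0,0],-1],[[0,0,-15],[0,0,0],-1],[[0,0,0],[0,0,0],-1],[[0,0,0],[0,0,0],-1]]'
python3 - <<'E'
from g import *
show()
for n in ['wrist','side','scene']:
    im=bot.get_image(n)[:,:,::-1]; cv2.imwrite(f'pics/{n}10.png',im)
E
```

```text
clock: 7.93
ee_pos: [0.6212, 0.1404, 0.151]
orientation: [0.0, 0.193, 0.981, -0.001]
wrist_force: [-0.2, 0.7, -1.3]
grip_width: 0.087
clock: 8.27
ee_pos: [0.6296, 0.1377, 0.1972]
orientation: [0.002, 0.193, 0.981, 0.0]
wrist_force: [0.3, -0.1, -1.2]
grip_width: 0.082
t 8.27 [0.6296 0.1377 0.1972] F [ 0.3 -0.1 -1.2] g 0.082 j [-0.37  0.56  0.2   1.5  -0.12  1.08  1.04]
```

View pics/wrist10.png

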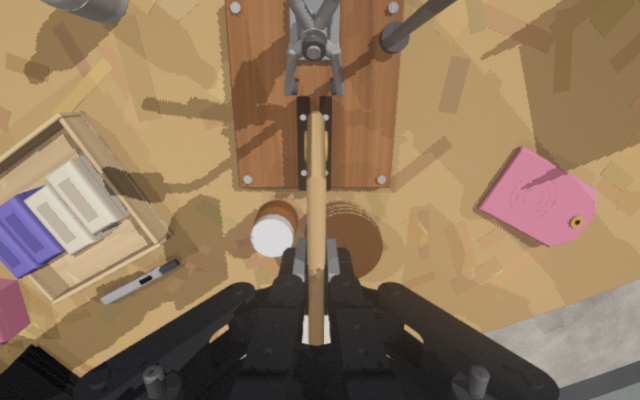

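View pics/side10.png

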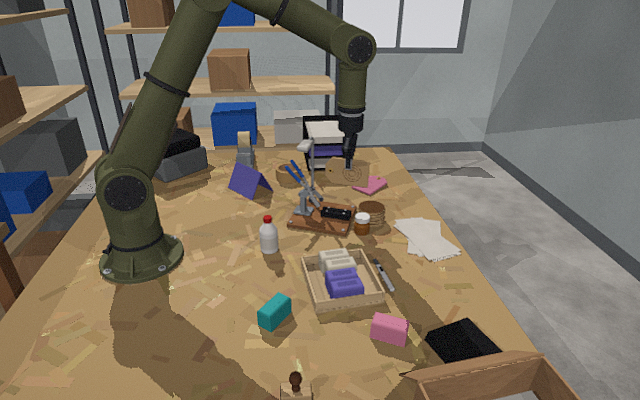

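View pics/scene10.png

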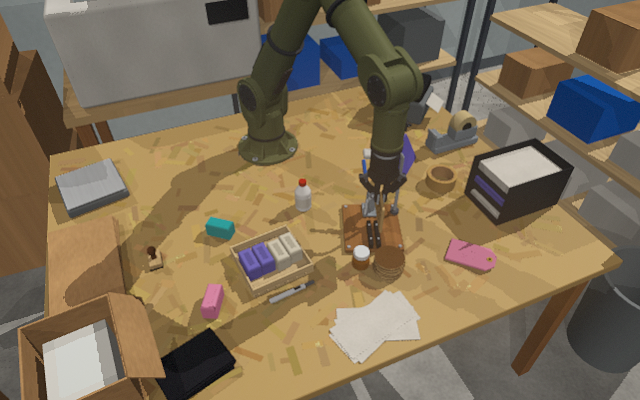

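```bash
python3 - <<'E'
import cv2
a=cv2.imread('pics/wrist10.png');cv2.imwrite('pics/c10.png',cv2.resize(a[90:240,260:380],None,fx=5,fy=4,interpolation=cv2.INTER_CUBIC))
a=cv2.imread('pics/wrist10.png');cv2.imwrite('pics/c11.png',cv2.resize(a[100:310,0:200],None,fx=4,fy=2.85,interpolation=cv2.INTER_CUBIC))
E
```

```text
(no output)
```

View pics/c10.png

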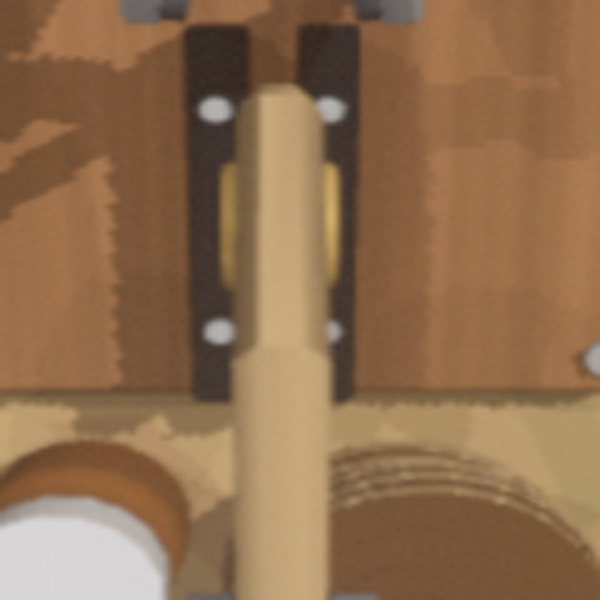

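The eyelet shows a symmetric ~2 mm brass rim on both faces of the tag, so it is set. Next I'll carry the tag towards the tray with the tool yawed to 6°, and stop beside the gap for a look.

```bash
cat >> g.py <<'E'
CT=np.array([.558,-.1735,0]); YT=np.radians(6)
def T(p): return CT+Rz(YT)@(np.array(p)/1000.)
def inT(x): return 1000*Rz(-YT)@(np.array(x)-CT)
E
python3 - <<'E'
from g import *
plan(T([0,70,205]),Rt(YT,0),nt=8)
E
```

```text
dist mm 254.1 tool [ -19.5 -253.1   -9.8] rot [ -0.08   0.04 -28.19] rows 8 4
[-2.4, -31.6, -1.2] [-0.02, 0.01, -7.05]
[1.5, -31.7, -1.2] [-0.02, 0.01, -7.05]
[5.3, -31.3, -1.2] [-0.02, 0.01, -7.05]
[9.1, -30.4, -1.3] [-0.02, 0.01, -7.05]
[12.8, -29.0, -1.3] [0.0, 0.0, 0.0]
[12.8, -29.0, -1.3] [0.0, 0.0, 0.0]
[12.8, -29.0, -1.3] [0.0, 0.0, 0.0]
[12.8, -29.0, -1.3] [0.0, 0.0, 0.0]
```

```bash
python3 -m inch '[[[-2.4,-31.6,-1.2],[0,0,-7.05],-1],[[1.5,-31.7,-1.2],[0,0,-7.05],-1],[[5.3,-31.3,-1.2],[0,0,-7.05],-1],[[9.1,-30.4,-1.3],[0,0,-7.05],-1],[[12.8,-29,-1.3],[0,0,0],-1]]'
python3 -m inch '[[[12.8,-29,-1.3],[0,0,0],-1],[[12.8,-29,-1.3],[0,0,0],-1],[[12.8,-29,-1.3],[0,0,0],-1],[[0,0,0],[0,0,0],-1],[[0,0,0],[0,0,0],-1]]'
python3 -m inch '[[[0,0,0],[0,0,0],-1],[[0,0,0],[0,0,0],-1]]'
python3 - <<'E'
from g import *
show();plan(T([0,70,205]),Rt(YT,0),nt=8)
st=bot.state()
im=bot.get_image('wrist')[:,:,::-1]; cv2.imwrite(f'pics/wrist11.png',im)
print(np.round(proj('wrist',[T([-40,0,56]),T([40,0,56])],st),1))
E
```

```text
clock: 8.83
ee_pos: [0.5793, -0.0144, 0.2012]
orientation: [0.0, -0.056, 0.998, -0.001]
wrist_force: [-0.1, -0.2, -0.8]
grip_width: 0.081
clock: 9.25
ee_pos: [0.5503, -0.1061, 0.2055]
orientation: [0.001, -0.05, 0.999, -0.001]
wrist_force: [0.2, 0.8, -0.8]
grip_width: 0.08
clock: 9.42
ee_pos: [0.5517, -0.1022, 0.2057]
orientation: [0.001, -0.053, 0.999, -0.0]
wrist_force: [0.3, 0.5, -0.8]
grip_width: 0.085
t 9.42 [ 0.5517 -0.1022  0.2057] F [ 0.3  0.5 -0.8] g 0.085 j [ 0.08  0.43  0.09  1.72 -0.05  1.    1.86]
dist mm 2.1 tool [ 1.2 -1.6  0.7] rot [-0.01  0.12  0.11] rows 8 1
[0.1, -0.2, 0.1] [-0.01, 0.12, 0.11]
[0.1, -0.2, 0.1] [0.0, 0.0, 0.0]
[0.1, -0.2, 0.1] [0.0, 0.0, 0.0]
[0.1, -0.2, 0.1] [0.0, 0.0, 0.0]
[0.1, -0.2, 0.1] [0.0, 0.0, 0.0]
[0.1, -0.2, 0.1] [0.0, 0.0, 0.0]
[0.1, -0.2, 0.1] [0.0, 0.0, 0.0]
[0.1, -0.2, 0.1] [0.0, 0.0, 0.0]
[[245.8 143. ]
 [251.2 216. ]]
```

View pics/wrist11.png

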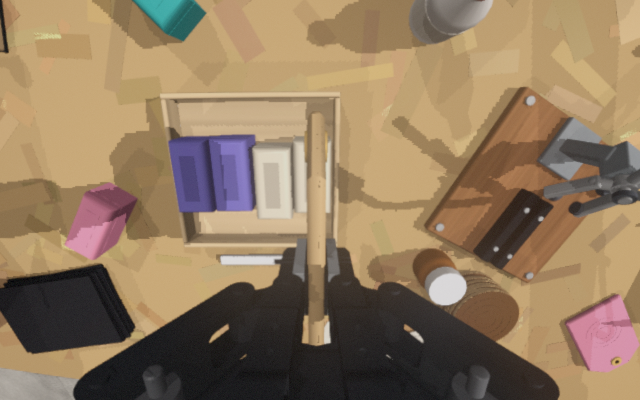

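```bash
python3 - <<'E'
import cv2
a=cv2.imread('pics/wrist11.png');cv2.imwrite('pics/c11.png',cv2.resize(a[90:250,160:350],None,fx=4,fy=3.7,interpolation=cv2.INTER_CUBIC)[:600])
E
```

```text
(no output)
```

View pics/c11.png

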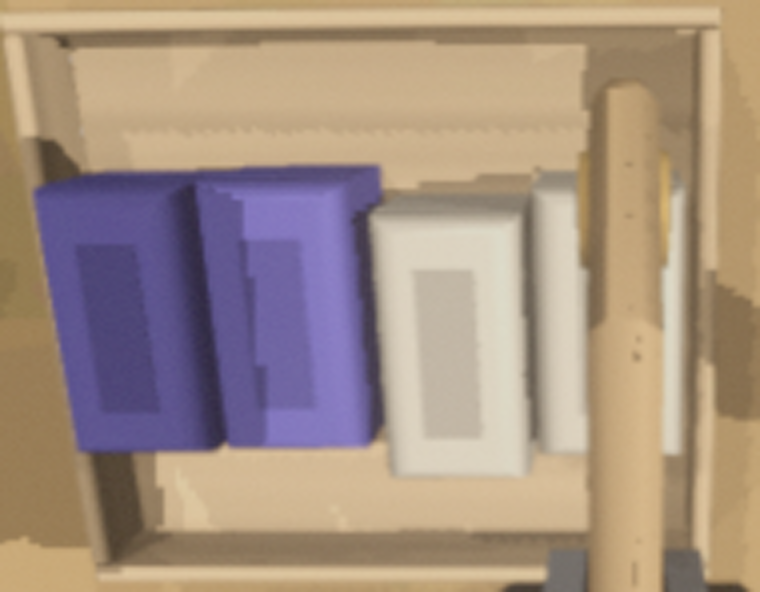

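```bash
python3 - <<'E'
from g import *
st=bot.state()
L={1:[(77,245),(140,245),(158,410),(98,413)],2:[(243,240),(302,240),(315,408),(255,410)],3:[(414,270),(472,268),(482,437),(424,438)]}
f=lambda x,y:(160+(x+.5)/4-.5,90+(y+.5)/3.7-.5)
cs={}
for k,v in L.items():
    P=np.array([inT(onz('wrist',f(*q),.056,st)) for q in v]); c=P.mean(0); cs[k]=c
    e=(P[3]-P[0]+P[2]-P[1])/2; print(k,np.round(c,1),'size',np.round([np.linalg.norm(P[1]-P[0]),np.linalg.norm(e)],1),'yaw rel tray',np.degrees(np.arctan2(e[1],e[0])))
# tray outer corners on top
for q in [(8,18),(715,18),(700,570),(100,572)]: print(np.round(inT(onz('wrist',f(*q),.036,st)),1))
# edges of gap: tin2 right wall top corner back / tin3
p=onz('wrist',f(380,165),.05,st);print(inT(p))
p2,R,_=cur();print('tcp',inT(p2),'yaw', np.degrees(np.arctan2(R[1,1],R[0,1]))-90-6)
# fixed cam floor corners
c3=lambda x,y:(220+(x+.5)/6-.5,215+(y+.5)/6-.5)
for q in [(331,330),(352,335)]: print('scene floor',np.round(inT(onz('scene',c3(*q),.008)),1))
for k,q in {1:(176,263),2:(247,223),3:(345,201),4:(424,160)}.items(): print('scene label',k,np.round(inT(onz('scene',c3(*q),.056)),1))
c4=lambda x,y:(290+(x+.5)/6-.5,235+(y+.5)/6-.5)
for k,q in {1:(342,292),2:(308,227),3:(303,159),4:(264,103)}.items(): print('side label',k,np.round(inT(onz('side',c4(*q),.056)),1))
E
```

```text
1 [ -2.1 -63.3  56. ] size [16.6 49.4] yaw rel tray -1.7163221496485446
2 [ -3.1 -20.2  56. ] size [15.3 49.8] yaw rel tray -1.461503354385491
3 [ 5.4 24.3 56. ] size [15.1 50.4] yaw rel tray 0.3631439345763428
[-87.9 -89.8  36. ]
[-87.   94.4  36. ]
[84.7 94.3 36. ]
[ 86.2 -89.8  36. ]
[-47.89514938   8.31717918  50.        ]
tcp [  1.30841089  71.65819955 205.7860791 ] yaw 0.12803134463125332
scene floor [36.1 -2.7  8. ]
scene floor [43.9  5.   8. ]
scene label 1 [ -0.5 -63.1  56. ]
scene label 2 [ -6.8 -23.7  56. ]
scene label 3 [ 3.6 23.6 56. ]
scene label 4 [-1.4 68.9 56. ]
side label 1 [ -1.7 -64.5  56. ]
side label 2 [ -4.3 -21.2  56. ]
side label 3 [ 6.1 24.8 56. ]
side label 4 [-0.4 68.9 56. ]
```

The tin labels put tin_2 and tin_3 44.5 mm apart, so the gap is 4.5 mm with its centre at tray y = +2. All three cameras agree to about 2 mm. I'll move over it.

```bash
python3 -m inch '[[[0.5,-23,0],[0,0,0],-1],[[0.5,-23,10],[0,0,0],-1],[[0,-23.6,20],[0,0,0],-1],[[0,0,25],[0,0,0],-1],[[0,0,15],[0,0,0],-1]]'
python3 -m inch '[[[0,0,0],[0,0,0],-1],[[0,0,0],[0,0,0],-1],[[0,0,0],[0,0,0],-1]]'
python3 - <<'E'
from g import *
show();p,R,st=cur();print('tcp in tray',inT(p),'yaw', np.degrees(np.arctan2(R[1,1],R[0,1]))-90-6)
ims=[]
for n in ['wrist','side','scene']:
    im=bot.get_image(n)[:,:,::-1]; cv2.imwrite(f'pics/{n}12.png',im)
    x,y,w,h=dict(wrist=(160,60,320,260),side=(280,180,130,110),scene=(215,160,130,140))[n]; s=790//w if n=='wrist' else 4
    cv2.imwrite(f'pics/c12{n}.png',cv2.resize(im[y:y+h,x:x+w],None,fx=s,fy=s,interpolation=cv2.INTER_CUBIC))
E
```

```text
clock: 9.88
ee_pos: [0.5576, -0.1736, 0.1342]
orientation: [0.001, -0.052, 0.999, -0.001]
wrist_force: [-0.2, 1.3, -1.6]
grip_width: 0.085
clock: 10.13
ee_pos: [0.559, -0.1724, 0.1373]
orientation: [0.002, -0.053, 0.999, -0.001]
wrist_force: [0.8, -0.2, -0.4]
grip_width: 0.084
t 10.13 [ 0.559  -0.1724  0.1373] F [ 0.8 -0.2 -0.4] g 0.084 j [ 0.2   0.53  0.09  1.75 -0.06  0.86  2.  ]
tcp in tray [  1.08954444   1.03349064 137.29333711] yaw 0.08799656353036767
```

View pics/c12wrist.png

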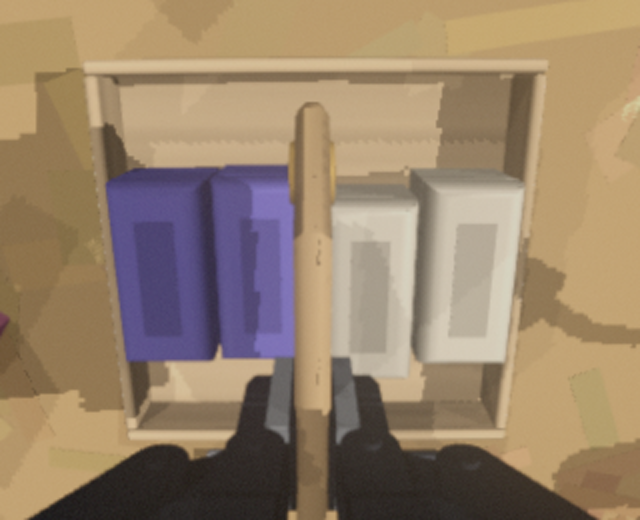

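View pics/c12scene.png

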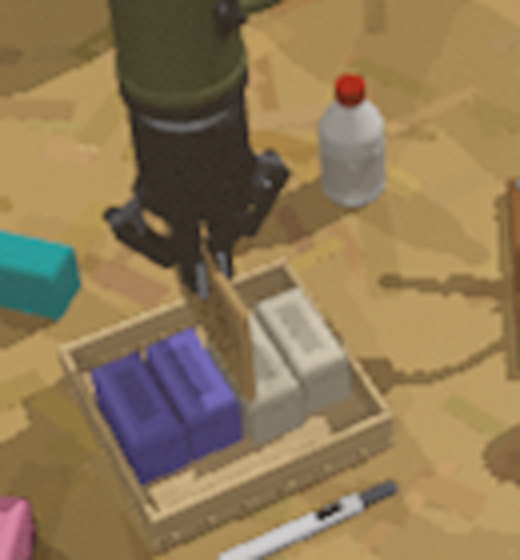

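View pics/c12side.png

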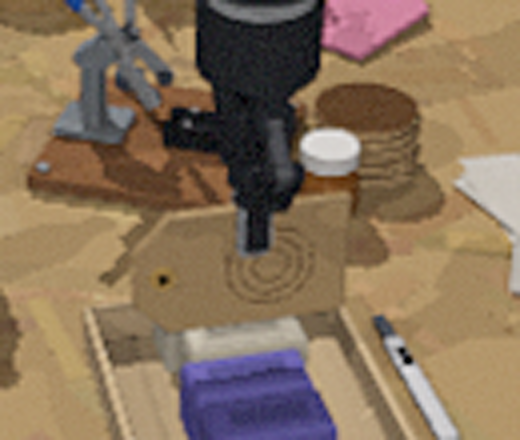

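```bash
python3 - <<'E'
from g import *
st=bot.state(); p,R,_=cur()
f=lambda x,y:(160+(x+.5)/2-.5,60+(y+.5)/2-.5)
c={k:inT(onz('wrist',f(*q),.056,st)) for k,q in {1:(157,278),2:(264,277),3:(370,297),4:(474,282)}.items()}
print({k:np.round(v,1) for k,v in c.items()},'mid',(c[2]+c[3])/2,'tcp',inT(p))
# where does the tag's bottom/top edge project
tp=lambda v:p+R@(np.array(v)/1000)
print(np.round(proj('wrist',[tp([50,0,-32]),tp([20,0,-32]),tp([74,0,25])],st),1), 'seen', f(312,230),f(313,330),f(313,108))
E
```

```text
{1: array([ -3.3, -64.5,  56. ]), 2: array([ -3.8, -20. ,  56. ]), 3: array([ 5.1, 24.1, 56. ]), 4: array([-1.6, 67.2, 56. ])} mid [ 0.66382507  2.03053103 56.        ] tcp [  1.00447485   0.48522821 137.75489563]
[[317.2 183. ]
 [317.2 249.7]
 [316.7 115. ]] seen (315.75, 174.75) (316.25, 224.75) (316.25, 113.75)
```

```bash
python3 -m inch '[[[0,1.6,8],[0,0,0],-1],[[0,0,10],[0,0,0],-1],[[0,0,6],[0,0,0],-1],[[0,0,4],[0,0,0],-1],[[0,0,0],[0,0,0],-1]]'
python3 - <<'E'
from g import *
show();p,R,st=cur();print('tcp in tray',inT(p))
E
```

```text
clock: 10.7
ee_pos: [0.5572, -0.1714, 0.107]
orientation: [0.0, -0.052, 0.999, -0.0]
wrist_force: [0.6, 0.0, -1.2]
grip_width: 0.086
t 10.7 [ 0.5572 -0.1714  0.107 ] F [ 0.6  0.  -1.2] g 0.086 j [ 0.2   0.57  0.09  1.78 -0.07  0.8   2.  ]
tcp in tray [ -0.56029009   2.16907424 106.98441886]
```

```bash
python3 -m inch '[[[0,0,5],[0,0,0],-1],[[0,0,5],[0,0,0],-1],[[0,0,5],[0,0,0],-1]]'
python3 -m inch '[[[0,0,4],[0,0,0],-1],[[0,0,4],[0,0,0],-1],[[0,0,4],[0,0,0],-1]]'
python3 - <<'E'
from g import *
show();p,R,st=cur();print('tcp in tray',inT(p))
for n in ['scene','side']:
    im=bot.get_image(n)[:,:,::-1]
    x,y,w,h=dict(side=(280,180,130,140),scene=(215,160,130,140))[n]
    cv2.imwrite(f'pics/c13{n}.png',cv2.resize(im[y:y+h,x:x+w],None,fx=4,fy=4,interpolation=cv2.INTER_CUBIC))
E
```

```text
clock: 10.95
ee_pos: [0.5582, -0.1718, 0.0931]
orientation: [0.002, -0.052, 0.999, -0.001]
wrist_force: [-0.3, -0.6, -1.3]
grip_width: 0.081
clock: 11.2
ee_pos: [0.5581, -0.1718, 0.081]
orientation: [0.002, -0.052, 0.999, -0.001]
wrist_force: [-0.6, -0.4, -1.0]
grip_width: 0.084
t 11.2 [ 0.5581 -0.1718  0.081 ] F [-0.6 -0.4 -1. ] g 0.084 j [ 0.2   0.6   0.09  1.81 -0.07  0.74  2.  ]
tcp in tray [ 0.25769652  1.70703802 81.0325789 ]
```

View pics/c13scene.png

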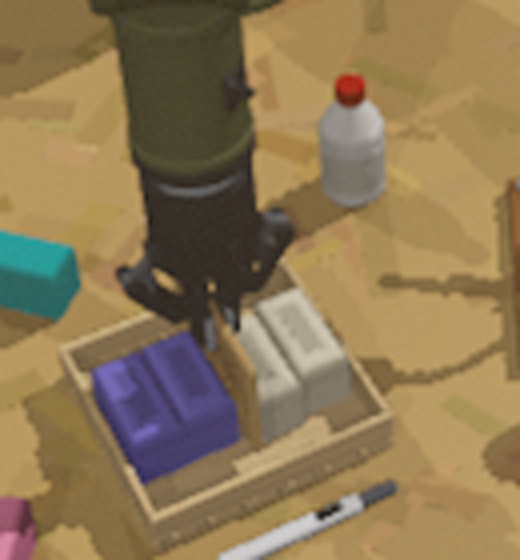

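The tag is between the purple and cream tins at crop (235,370), and no tin is tipped. I'll go on down to the floor.

```bash
python3 -m inch '[[[0,0,5],[0,0,0],-1],[[0,0,4],[0,0,0],-1],[[0,0,3],[0,0,0],-1]]'
python3 -m inch '[[[0,0,2],[0,0,0],-1],[[0,0,1],[0,0,0],-1]]'
python3 -m inch '[[[0,0,1],[0,0,0],-1],[[0,0,1],[0,0,0],-1]]'
```

```text
clock: 11.55
ee_pos: [0.558, -0.1716, 0.069]
orientation: [0.001, -0.052, 0.999, -0.001]
wrist_force: [0.2, -0.8, -1.4]
grip_width: 0.083
clock: 11.72
ee_pos: [0.558, -0.1716, 0.066]
orientation: [0.001, -0.052, 0.999, -0.0]
wrist_force: [-0.5, 0.6, -0.7]
grip_width: 0.084
clock: 11.88
ee_pos: [0.5582, -0.1716, 0.0644]
orientation: [0.002, -0.052, 0.999, -0.001]
wrist_force: [0.7, -0.5, -0.8]
grip_width: 0.086
```

```bash
python3 -m inch '[[[0,0,1],[0,0,0],-1],[[0,0,1],[0,0,0],-1]]'
python3 -m inch '[[[0,0,1],[0,0,0],-1],[[0,0,0],[0,0,0],-1]]'
python3 - <<'E'
from g import *
for n in ['scene','side']:
    im=bot.get_image(n)[:,:,::-1]
    x,y,w,h=dict(side=(280,180,130,140),scene=(215,160,130,140))[n]
    cv2.imwrite(f'pics/c14{n}.png',cv2.resize(im[y:y+h,x:x+w],None,fx=4,fy=4,interpolation=cv2.INTER_CUBIC))
E
```

```text
clock: 12.05
ee_pos: [0.5583, -0.1718, 0.0639]
orientation: [0.002, -0.052, 0.999, -0.001]
wrist_force: [-7.4, 2.1, 22.9]
grip_width: 0.082
clock: 12.22
ee_pos: [0.5583, -0.1719, 0.064]
orientation: [0.002, -0.052, 0.999, -0.001]
wrist_force: [-7.0, 1.0, 21.2]
grip_width: 0.085
```

View pics/c14side.png

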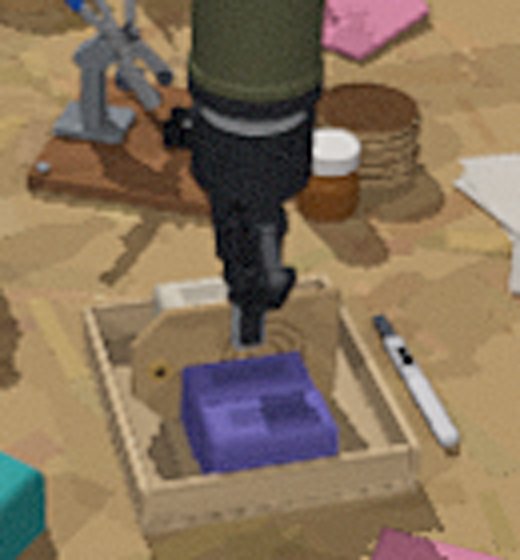

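View pics/c14scene.png

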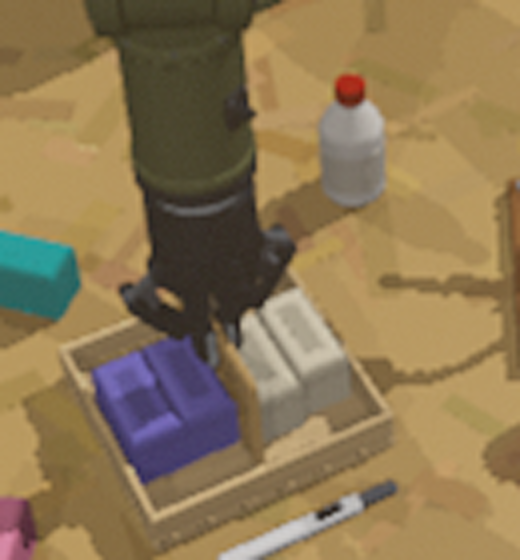

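```bash
python3 -m inch '[[[0,0,-2],[0,0,0],-1],[[0,0,0],[0,0,0],-0.2],[[0,0,0],[0,0,0],-0.2],[[0,0,0],[0,0,0],-0.2],[[0,0,0],[0,0,0],-0.2]]'
python3 -m inch '[[[0,0,-10],[0,0,0],-0.2],[[0,0,-30],[0,0,0],-0.2],[[0,0,-40],[0,0,0],-0.2],[[0,0,-40],[0,0,0],-0.2],[[0,0,-40],[0,0,0],-0.2]]'
python3 -m inch '[[[0,0,-20],[0,0,0],-0.2],[[0,0,0],[0,0,0],-0.2],[[0,0,0],[0,0,0],-0.2]]'
python3 - <<'E'
from g import *
show()
for n in ['scene','side','wrist']:
    im=bot.get_image(n)[:,:,::-1]; cv2.imwrite(f'pics/{n}15.png',im)
    x,y,w,h=dict(side=(280,180,130,140),scene=(215,160,130,140),wrist=(0,0,640,400))[n]; s=1 if n=='wrist' else 4
    cv2.imwrite(f'pics/c15{n}.png',cv2.resize(im[y:y+h,x:x+w],None,fx=s,fy=s,interpolation=cv2.INTER_CUBIC))
E
```

```text
clock: 12.73
ee_pos: [0.5581, -0.1716, 0.0631]
orientation: [0.001, -0.052, 0.999, -0.001]
wrist_force: [-0.7, -0.4, -0.2]
grip_width: 0.399
clock: 13.15
ee_pos: [0.5571, -0.1715, 0.2258]
orientation: [0.001, -0.052, 0.999, -0.001]
wrist_force: [0.8, -0.4, -0.2]
grip_width: 0.396
clock: 13.4
ee_pos: [0.5581, -0.1717, 0.2453]
orientation: [0.003, -0.052, 0.999, -0.001]
wrist_force: [-0.1, 0.3, -0.7]
grip_width: 0.401
t 13.4 [ 0.5581 -0.1717  0.2453] F [-0.1  0.3 -0.7] g 0.401 j [ 0.19  0.43  0.11  1.6  -0.05  1.11  1.98]
```

View pics/c15wrist.png

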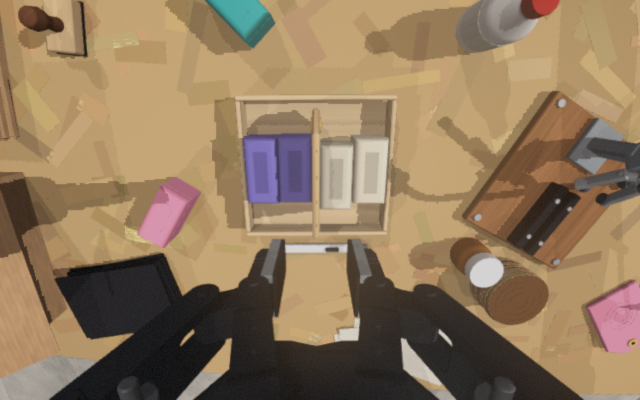

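View pics/c15side.png

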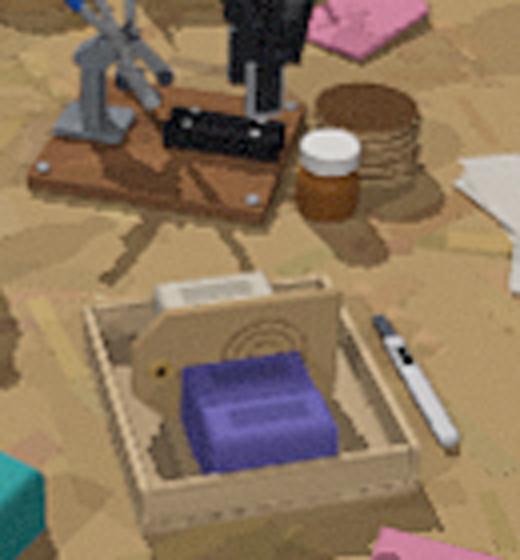

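View pics/scene15.png

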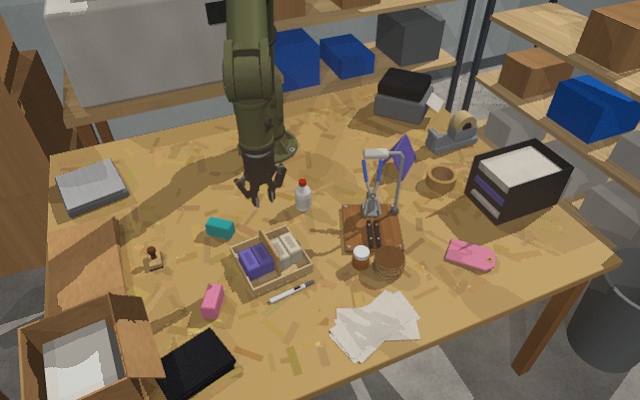

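The tag stands upright in the gap at wrist (316,170), with all four tins standing. One check of its top-edge height before I hand in.

```bash
python3 - <<'E'
from g import *
for z in (96,106): print(z,proj('side',[T([67,2,z])]),'seen',(280+340/4,180+291/4))
a=cv2.imread('pics/scene15.png'); cv2.imwrite('pics/c16.png',cv2.resize(a[210:300,220:320],None,fx=6,fy=6,interpolation=cv2.INTER_CUBIC))
for z in (96,106): print(z,(proj('scene',[T([67,2,z]),T([-48,2,z])])-[220,210])*6)
E
```

```text
96 [[365.52193099 251.09909418]] seen (365.0, 252.75)
106 [[365.78613161 247.9722309 ]] seen (365.0, 252.75)
96 [[351.99403878 281.64241362]
 [251.57670806 120.26026213]]
106 [[350.52908341 267.61259121]
 [249.66922109 106.18473978]]
```

View pics/c16.png

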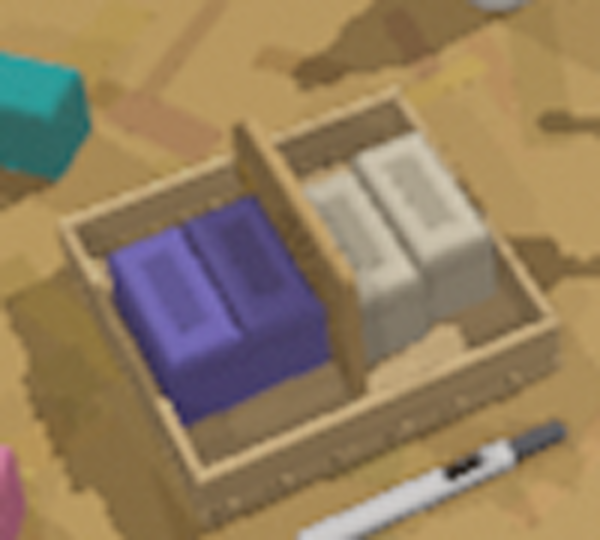

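The measured top edge matches a tag standing on the tray floor. The predicted position at z = 96 mm is (352,282), and it is seen at about (352,280). Handing in.

```bash
python3 -c "
from station import bot
print(bot.hand_in())"
```

```text
the job is handed in; nothing more can be done
None
```

I squeezed the pliers' handles to the hard stop and let them spring open. I then drew the tag out of its slot and pushed it, long edge down, between the purple and cream tins. The job was handed in at about 13.5 s of the 48 s allowed.

- **Eyelet:** after I lifted the tag, the wrist view showed brass about 2 mm proud on both faces, which matches a set eyelet. The handles closed to a steady opening of 0.287 (about 24 mm). That is less than the 30 mm given for the squeeze point, possibly because the pads gripped a little lower.
- **Tag in the tray:** it met the floor at the expected height with a push of about 22 N. Its top edge appears within about 2 pixels of where a tag standing on the floor should be, in both fixed cameras.
- **Tins and other things:** all four tins stand upright, the gripper is clear of everything, and nothing else looks moved in the pictures.
- **Disagreement:** the wrist and fixed cameras differed by 2–3 mm sideways at the pliers and the tag. I followed the wrist view when gripping the tag.

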